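# Roll the long mandrel up to the stop

## Task

Two aluminium mandrels of the same thickness lie loose on the table. With the hand, gently roll the longer one along the table until it rests against the face of the aluminium stop angle, lying along it. Do not lift it, fling it or drag it, and leave the shorter mandrel where it lies.

Things in the scene. Friction and masses are not known exactly. Their poses are not given: they have to be found in the camera images.
- long_mandrel_center (a point): Centre of the longer mandrel: a plain aluminium tube with dark plugs in its ends lying on the table, 50 mm in diameter, 140 mm long, about 0.5 kg. The point is on its axis, half-way along, 25 mm above the table. Its x axis is the cylinder's axis; y and z turn with it as it rolls. It rolls freely to its sides and comes to rest by itself soon after it is let go.
- short_mandrel_center (a point): Centre of the shorter mandrel, which must stay where it is: the same plugged tube, 50 mm in diameter but only 80 mm long. Its x axis is the cylinder's axis. It lies beside the longer one, with at least 25 mm between their neighbouring ends; which of the two is nearer the robot varies.
- stop: Stop: an aluminium angle section 380 mm long, fixed to the table to the left of the mandrels (towards world +y). Its upright face is flat and 40 mm high. The origin is at the foot of that face, on the table, half-way along; x runs along the face, z is up, and y points from the face into the stop, so the mandrels lie on its -y side. At rest against the face a mandrel's centre is at y = -25 mm in this frame. Nothing else stands between the mandrels and the stop.
Mind the look-alikes: they are no part of the job. What is shaped like the part that bears long_mandrel_center but green is not meant.

How it is judged:
On the way:
1. the longer mandrel is rolling: it has turned well over on its way along the table (angle between long_mandrel_center's own z axis and vertical above 1.2 rad and distance of long_mandrel_center from where it was at the start of the episode above 0.02 m and height (world z) of long_mandrel_center below 0.032 m), for 0.02 s.
At the end, for the whole second after the job is handed in: The longer mandrel lies at rest on the table against the face of the stop (gap at its middle at most 12 mm), within 10 degrees of parallel to it and with its middle within 150 mm of the middle of the stop, and the shorter mandrel is within 20 mm of where it lay (y of long_mandrel_center in the frame of stop between -0.037 and -0.015 m and x of long_mandrel_center in the frame of stop between -0.15 and 0.15 m and height (world z) of long_mandrel_center below 0.03 m and angle between the x axis of long_mandrel_center and the x axis of stop, either way round below 0.175 rad and linear speed of long_mandrel below 0.02 m/s and distance of short_mandrel_center from where it was at the start of the episode below 0.02 m); the robot touches nothing.
It fails at once if the longer mandrel is lifted off the table by more than 15 mm (height (world z) of long_mandrel_center above 0.04 m).
It fails at once if the longer mandrel is flung: it moves faster than 0.5 m/s (linear speed of long_mandrel above 0.5 m/s).
It fails at once if the shorter mandrel is pushed more than 20 mm from its place (distance of short_mandrel_center from where it was at the start of the episode above 0.02 m).
It also fails if it takes over 40 s, if anything falls off the work surface, if the arm or the gripper's body presses on something with over 40 N, if the wrist force passes 120 N, or if a joint passes its speed limit or range.

## Robot

A 7-joint arm with a two-finger parallel gripper is mounted at the origin on a cart in front of the work surface, level with it; the furniture and walls round the work are solid. World frame = base frame: x ahead of the robot, y to its left, z up, the work surface at z = 0. Lengths are in m, angles in rad, forces in N, time in s.
With the tool pointing down it reaches from about 0.425 to 0.95 m from the base axis. Payload 4.7 kg.
Tool frame: the origin (TCP) lies midway between the tips of the shut fingers; the grasp point (between the pads) lies env.grasp_offset behind it (env.grasp_offset is the distance from the TCP to the grasp point, in m); z points along the fingers, x is the direction in which the jaws open and shut, and the axes are right-handed (so a half turn about z gives the same grasp; the last joint's range is limited). The gripper opens to 85 mm and grips with 20 to 120 N. Pads are 22 mm wide; open, the fingers measure 114 mm over their backs; the gripper's body (76 mm by 85 mm) begins 54 mm behind the grasp point. The pads swing forward as they close: fully open they stand 13 mm farther back than shut.
Start: joints at [-1.149, 0.469, -0.049, 1.532, 0.024, 1.141, -0.082], TCP at [0.294, 0.608, 0.231] pointing down, gripper open.
Joint ranges: [-2.59, 2.59], [-0.33, 1.99], [-1.39, 1.29], [0.1, 2.45], [-1.04, 4.18], [0.21, 1.99], [-2.66, 2.66]. Speed limits (rad/s): [2.57, 2.57, 3.14, 3.14, 3.14, 3.14, 3.14].

## Interface

Orientations are given as [roll, pitch, yaw] about the fixed x, y, z axes, in that order (R = Rz(yaw) Ry(pitch) Rx(roll)).
In Python, from cell import sensors, read_camera, camera_params, close_job, env gives the robot as it stands.
- The arm moves only by the tool apply_moves, never from a script. Its argument "commands" is a list that holds one entry, the list of rows, each a list of 7 numbers: the shift along the tool's x, y, z in mm, then the turn, a rotation vector about the tool's x, y, z in rad, then the closure, from 0 (fully open) to 1 (shut). A call has 1 to 5 rows; each row is the pose to reach, as a shift and turn from the pose measured when the call began, along the tool's axes at that moment; what a row does not reach only later rows make up. A row lasts 1/12 s, in which the tool goes at most 41.7 mm and 7.16 degrees, less where a joint would pass 70% of its speed; a pose out of reach is approached as far as the arm can. A call with a gripper value outside its range is refused whole. The fingers move at their own pace and stop on an object; "squeeze" is the grip in N (left out, the last holds). Time passes only in rows, so rows that repeat a pose let the fingers close. It gives the time, the measured TCP pose, the force and the opening at its end, in the units of the state.
- sensors.get_obs(): the state, without advancing time (a new reading comes with each control period).
- read_camera(name): name is "scene" or "top"; returns the picture (480x640x3 uint8, red, green, blue); there is no depth.
- camera_params(name): a dict with "fx", "fy", "cx", "cy" (pixels), "R" (3x3) and "t" (3): a world point X has camera coordinates R X + t. Camera axes: x right, y down, z forward; pixel columns grow to the right and rows downward; lengths in m; the calibration is good to about 2 mm. A picture is of the moment at which its call begins. camera_params takes no time and is no camera call.
- close_job(): hands the job in, once; it reports no verdict.
The state is a dict: "t": time; "joint_pos": joint angles; "joint_velocities": joint speeds; "effort": joint torques, N m; "ee_pos": TCP position; "ee_rot": TCP orientation; "ft_force": force on the tool from outside, world axes, zero at the start; "moment": the same for the moment, N m; "gripper_width": opening from 0.0 (shut) to 1.0 (fully open).
Only numpy, scipy, OpenCV 4.12 (cv2) and the standard library are available. Lean on these libraries where they do the work, as an engineer would, in place of code of your own. Each camera call takes 0.05 s, during which the arm holds its last target.

## Working session

There is one attempt and no reset: what is moved stays moved. The work goes in short steps, Python scripts to look and compute and a tool call to move; the robot and the scene stay as the last step left them, time stands still between calls to the robot, and variables do not carry over. Pictures are saved under pics/ and viewed, and the job is handed in when it is done.

Besides the shell and the picture viewer there is one more tool, called as a command line: name --argument value ..., lists and objects as JSON in quotes. apply_moves: Moves the arm, as the interface text tells. Its arguments: {"type":"object","properties":{"commands":{"type":"array"},"squeeze":{"type":"number"}},"required":["commands"]}

```bash
mkdir -p pics; ls; python3 - <<'E'
from cell import sensors, read_camera, camera_params, env
import cv2
o=sensors.get_obs(); print(o, env.grasp_offset)
for n in("scene","top"):
    cv2.imwrite(f"pics/{n}0.png",read_camera(n)[:,:,::-1]); print(camera_params(n))
E
```

```text
pics
{'t': 0.0, 'joint_pos': array([-1.1489234 ,  0.46945989, -0.04861357,  1.53371211,  0.02412331,
        1.14102619, -0.08225092]), 'joint_velocities': array([ 0.0003753 , -0.00040258,  0.00015167, -0.00109589,  0.00072671,
       -0.00108952,  0.00021605]), 'effort': array([ 2.46705849e-04, -5.10314763e+01, -4.61479928e-02, -2.37711078e+01,
        1.08582588e-02,  7.59507384e-03,  3.14634590e-06]), 'ee_pos': array([0.29379607, 0.60703834, 0.23024137]), 'ee_rot': array([3.14150388e+00, 2.01690328e-03, 1.12013077e+00]), 'ft_force': array([-0.27620256, -0.73629053, -0.4074911 ]), 'moment': array([ 0.06157507,  0.00548522, -0.06875621]), 'gripper_width': 0.998113260064171} 0.0187
{'fx': 437.5828943590013, 'fy': 437.5828943590013, 'cx': 315.98863198984884, 'cy': 234.06851409014143, 'R': array([[ 0.89751538, -0.44018093, -0.02658726],
       [-0.19813742, -0.34866513, -0.91606451],
       [ 0.39396408,  0.82744992, -0.40014863]]), 't': array([-0.59533642,  0.1011999 ,  1.29848286])}
{'fx': 503.061345074613, 'fy': 503.061345074613, 'cx': 320.91279128732356, 'cy': 239.25470271848545, 'R': array([[-0.02239541, -0.99974778, -0.00167844],
       [-0.99218041,  0.02243202, -0.12277965],
       [ 0.12278633, -0.00108438, -0.99243254]]), 't': array([-0.21692562,  0.58130967,  1.32768858])}
```

View pics/scene0.png

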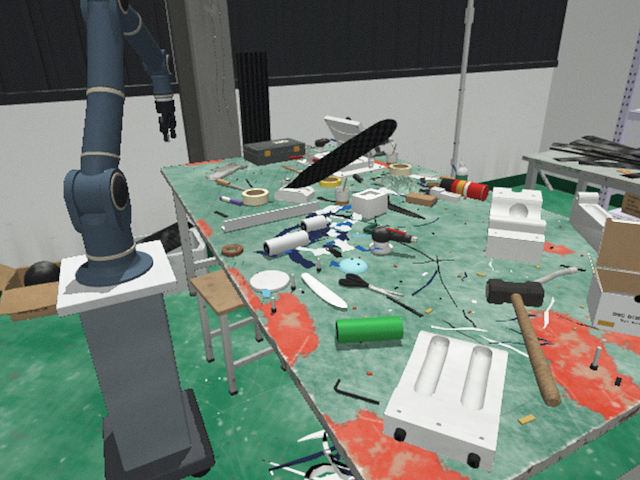

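View pics/top0.png

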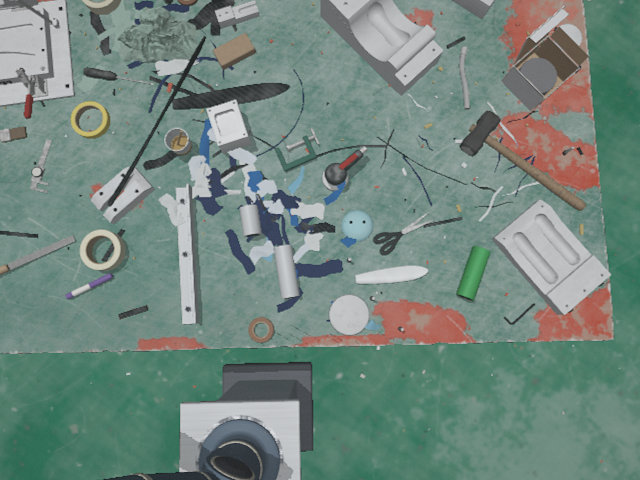

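Candidates in the top view are the grey tube at (287,270), which is the longer one, the grey tube at (250,220), which is shorter, and the green cylinder at (473,273), a look-alike. The stop is the strip at (187,255). I'll confirm this in an enlarged crop.

```bash
python3 - <<'E'
import cv2
a=cv2.imread("pics/top0.png")[170:340,150:350]
cv2.imwrite("pics/crop1.png",cv2.resize(a,None,fx=3.5,fy=3.5,interpolation=cv2.INTER_CUBIC))
a=cv2.imread("pics/scene0.png")[180:290,200:400]
cv2.imwrite("pics/crop2.png",cv2.resize(a,None,fx=4,fy=4,interpolation=cv2.INTER_CUBIC))
E
```

```text
(no output)
```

View pics/crop1.png

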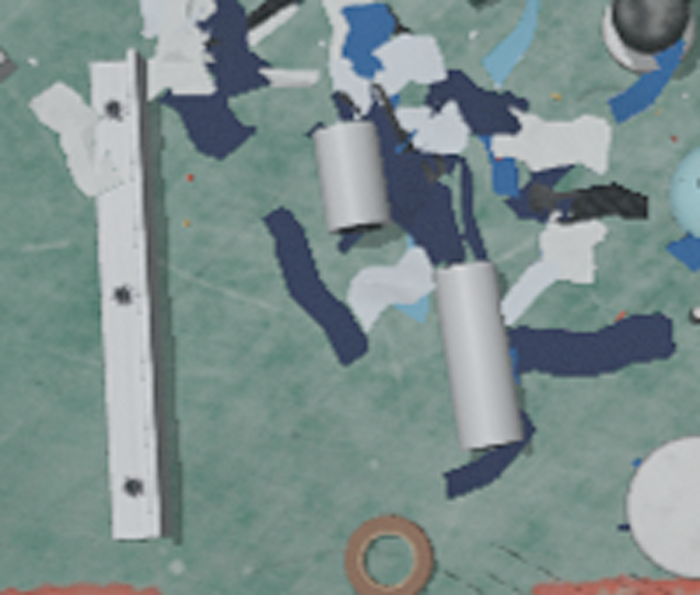

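View pics/crop2.png

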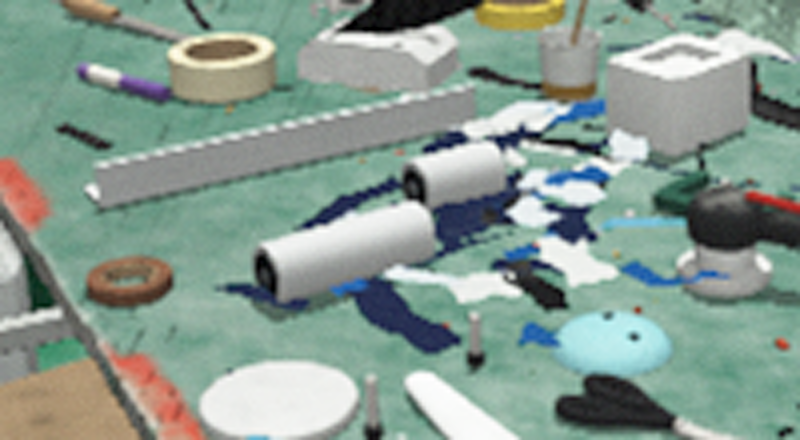

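```bash
cat > h.py <<'E'
import numpy as np
from cell import camera_params
def ray(n,u,v,z):
    p=camera_params(n);R=p["R"];t=p["t"]
    c=-R.T@t; d=R.T@np.array([(u-p["cx"])/p["fx"],(v-p["cy"])/p["fy"],1])
    return c+d*(z-c[2])/d[2]
def proj(n,X):
    p=camera_params(n);q=p["R"]@np.array(X)+p["t"]
    return p["fx"]*q[0]/q[2]+p["cx"],p["fy"]*q[1]/q[2]+p["cy"]
E
python3 - <<'E'
from h import *
np.set_printoptions(precision=4,suppress=True)
p=camera_params("top");print("cam",-p["R"].T@p["t"])
def T(x,y,z):return ray("top",x/3.5+150,y/3.5+170,z)
for nm,c in dict(long=[(438,266),(495,262),(523,440),(463,449)],short=[(314,135),(374,122),(388,222),(330,233)]).items():
    P=np.array([T(*q,0.025) for q in c]);print(nm,P,P.mean(0))
    a=(P[0]+P[1])/2;b=(P[2]+P[3])/2;print("ends",a,b,np.linalg.norm(a-b),np.degrees(np.arctan2(*(a-b)[1::-1])))
a=T(136,50,.04);b=T(160,538,.04);print("stop top",a,b,np.linalg.norm(a-b),np.degrees(np.arctan2(*(a-b)[1::-1])))
a=T(147,60,0);b=T(181,540,0);print("stop foot",a,b,np.linalg.norm(a-b))
def S(x,y,z):return ray("scene",x/4+200,y/4+180,z)
print("scene foot",S(100,208,0),S(475,118,0))
print("scene top",S(96,165,.04),S(474,86,.04))
print("scene long near-end centre",S(264,275,.025), "short near",S(415,185,.025))
E
```

```text
cam [ 0.4089 -0.2285  1.3887]
long [[ 0.5619 -0.1048  0.025 ]
 [ 0.564  -0.1492  0.025 ]
 [ 0.4257 -0.1687  0.025 ]
 [ 0.4198 -0.1224  0.025 ]] [ 0.4929 -0.1363  0.025 ]
ends [ 0.563 -0.127  0.025] [ 0.4228 -0.1455  0.025 ] 0.14142441243535292 7.536039184831912
short [[ 0.6677 -0.0084  0.025 ]
 [ 0.6771 -0.0557  0.025 ]
 [ 0.5974 -0.0661  0.025 ]
 [ 0.5897 -0.0207  0.025 ]] [ 0.633  -0.0377  0.025 ]
ends [ 0.6724 -0.032   0.025 ] [ 0.5935 -0.0434  0.025 ] 0.07966788192787111 8.191850599237105
stop top [0.7356 0.1283 0.04  ] [0.358  0.1065 0.04  ] 0.37827081536950474 3.3141256375940507
stop foot [0.7369 0.13   0.    ] [0.3546 0.1    0.    ] 0.3834804589778918
scene foot [0.3611 0.1058 0.    ] [0.7451 0.1422 0.    ]
scene top [0.3623 0.1064 0.04  ] [0.7362 0.1244 0.04  ]
scene long near-end centre [ 0.4232 -0.1445  0.025 ] short near [ 0.5984 -0.039   0.025 ]
```

The crop confirms it. The longer grey tube is centred at about (0.493, -0.137) with its axis at 7.5°. The shorter one is at (0.633, -0.038). The stop face runs from (0.358, 0.105) to (0.737, 0.129), at about 3.5°. I'll bring the open hand, jaws along the axis, to the -y side.

```bash
cat >> h.py <<'E'
from scipy.spatial.transform import Rotation as Ro
from cell import sensors
def rel(p,yaw):
    o=sensors.get_obs();R=Ro.from_euler("xyz",o["ee_rot"])
    d=R.inv().apply(np.array(p)-o["ee_pos"])*1000
    w=(R.inv()*Ro.from_euler("xyz",[np.pi,0,yaw])).as_rotvec()
    return np.round(d,1),np.round(w,3)
E
python3 - <<'E'
from h import *
print(rel([.56,.35,.2],.7)); print(rel([.60,.1,.2],.3)); print(rel([.505,-.23,.2],.13))
E
```

```text
(array([-115.4,  351.6,   30.6]), array([0.   , 0.002, 0.42 ]))
(array([-323. ,  496.5,   31. ]), array([0.001, 0.002, 0.82 ]))
(array([-661.4,  554.7,   31.6]), array([0.001, 0.002, 0.99 ]))
```

apply_moves --commands '[[[-115,350,20,0,0,0.42,0],[-115,350,20,0,0,0.42,0],[-115,350,20,0,0,0.42,0],[-115,350,20,0,0,0.42,0],[-115,350,20,0,0,0.42,0]]]'

```text
t: 0.52
ee_pos: [0.4443, 0.4612, 0.2192]
ee_rot: [3.14, 0.002, 0.699]
ft_force: [0.1, 0.4, -0.3]
gripper_width: 1.001
```

```bash
python3 - <<'E'
from h import *
print(rel([.60,.1,.2],.3)); print(rel([.505,-.23,.2],.13))
E
```

```text
(array([-113.1,  376.6,   19.8]), array([0.002, 0.002, 0.399]))
(array([-398.1,  568.2,   20.7]), array([0.002, 0.002, 0.569]))
```

apply_moves --commands '[[[-113,376,20,0,0,0.4,0],[-113,376,20,0,0,0.4,0],[-113,376,20,0,0,0.4,0],[-113,376,20,0,0,0.4,0],[-113,376,20,0,0,0.4,0]]]'

```text
t: 0.93
ee_pos: [0.5259, 0.2698, 0.2088]
ee_rot: [3.139, 0.002, 0.298]
ft_force: [0.1, 0.7, 0.2]
gripper_width: 1.004
```

```bash
python3 - <<'E'
from h import *
print(rel([.60,.1,.2],.3)); print(rel([.505,-.23,.2],.13))
E
```

```text
(array([ 21. , 184. ,   9.1]), array([ 0.002,  0.002, -0.002]))
(array([-166.7,  471.6,   10.2]), array([0.002, 0.002, 0.168]))
```

apply_moves --commands '[[[-166,471,10,0,0,0.17,0],[-166,471,10,0,0,0.17,0],[-166,471,10,0,0,0.17,0],[-166,471,10,0,0,0.17,0],[-166,471,10,0,0,0.17,0]]]'

```text
t: 1.35
ee_pos: [0.5166, 0.0617, 0.2052]
ee_rot: [3.139, 0.002, 0.128]
ft_force: [1.0, 0.9, 0.4]
gripper_width: 0.999
```

```bash
python3 - <<'E'
from h import *
print(rel([.505,-.23,.2],.13))
E
```

```text
(array([-48.9, 287.8,   6.1]), array([ 0.003,  0.002, -0.002]))
```

apply_moves --commands '[[[-49,288,6,0,0,0,0],[-49,288,6,0,0,0,0],[-49,288,6,0,0,0,0],[-49,288,6,0,0,0,0],[-49,288,6,0,0,0,0]]]'

```text
t: 1.77
ee_pos: [0.5078, -0.1462, 0.2015]
ee_rot: [3.139, 0.002, 0.129]
ft_force: [0.6, 0.6, 0.5]
gripper_width: 0.998
```

apply_moves --commands '[[[0,84,0,0,0,0,0],[0,84,0,0,0,0,0],[0,84,0,0,0,0,0]]]'

```text
t: 2.02
ee_pos: [0.5171, -0.2392, 0.2022]
ee_rot: [3.133, 0.003, 0.117]
ft_force: [-0.4, -1.1, 0.3]
gripper_width: 1.002
```

```bash
python3 - <<'E'
from h import *
import cv2
from cell import read_camera
print(rel([.505,-.23,.003],.13))
cv2.imwrite("pics/top1.png",read_camera("top")[:,:,::-1])
E
```

```text
(array([-10.4, -12.2, 199.1]), array([ 0.009,  0.003, -0.013]))
```

View pics/top1.png

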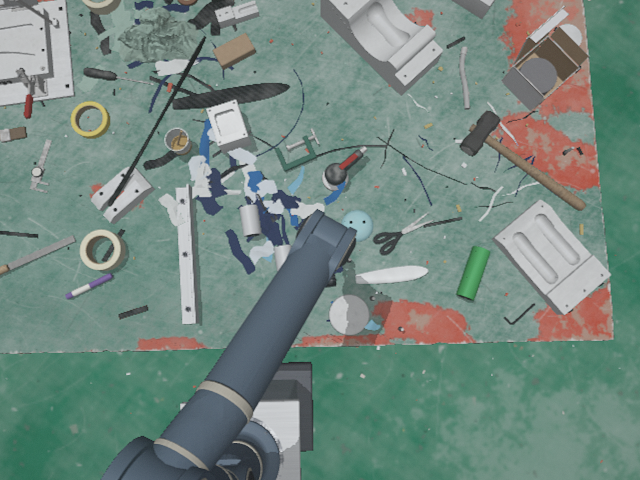

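```bash
python3 - <<'E'
from h import *
np.set_printoptions(precision=3,suppress=True)
for n,u,v in [("blue L",341,225),("blue bot",357,243),("disc L",329,315),("disc top",349,296),("blade L",356,278)]: print(n,ray("top",u,v,0.01)[:2])
for n,x,y in [("peg1 foot",475,360),("peg2 foot",372,432)]: print(n,ray("scene",x/4+200,y/4+180,0)[:2])
E
```

```text
blue L [ 0.618 -0.287]
blue bot [ 0.567 -0.329]
disc L [ 0.372 -0.247]
disc top [ 0.422 -0.303]
blade L [ 0.471 -0.324]
peg1 foot [ 0.524 -0.303]
peg2 foot [ 0.419 -0.36 ]
```

apply_moves --commands '[[[-10,-22,40,0,0,-0.013,0],[-12,-26,80,0.009,0.003,-0.013,0],[-12,-26,120,0.009,0.003,-0.013,0],[-12,-26,140,0.009,0.003,-0.013,0],[-12,-26,140,0.009,0.003,-0.013,0]]]'

```text
t: 2.48
ee_pos: [0.4983, -0.2087, 0.057]
ee_rot: [-3.133, 0.01, 0.134]
ft_force: [0.9, 0.8, 1.1]
gripper_width: 0.997
```

```bash
python3 - <<'E'
from h import *
import cv2
from cell import read_camera
print(rel([.503,-.217,.004],.13))
im=read_camera("scene")[150:330,180:420,::-1]
cv2.imwrite("pics/s2.png",cv2.resize(im,None,fx=3.3,fy=3.3,interpolation=cv2.INTER_CUBIC))
E
```

```text
(array([ 4. ,  9.4, 52.9]), array([-0.009,  0.01 ,  0.004]))
```

View pics/s2.png

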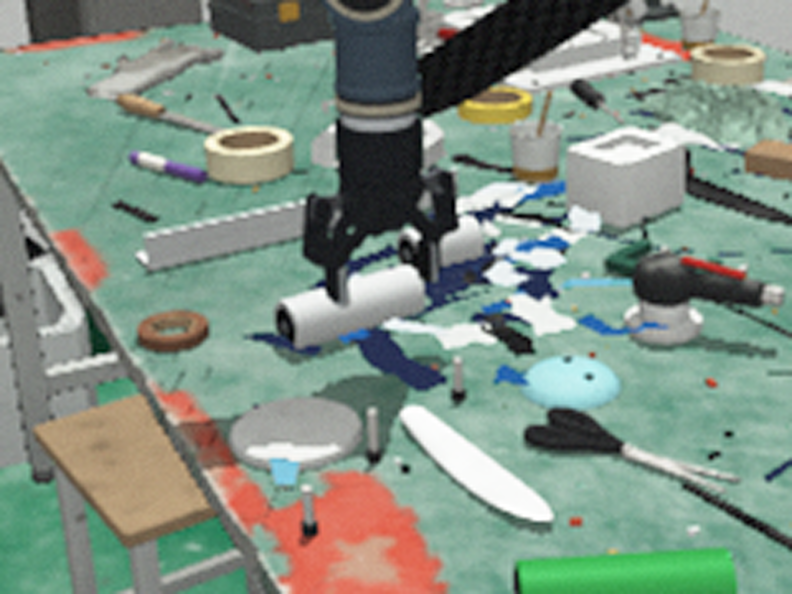

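The fingers (crop (340,290) and (428,270)) hang on the near (-y) side of the long tube. Nothing is in the way below them, so I'm lowering the hand.

apply_moves --commands '[[[4,9,10,-0.009,0.01,0,0],[4,9,25,-0.009,0.01,0,0],[4,9,40,-0.009,0.01,0,0],[4,9,51,-0.009,0.01,0,0],[4,9,51,-0.009,0.01,0,0]]]'

```text
t: 2.95
ee_pos: [0.5052, -0.2173, 0.0082]
ee_rot: [3.14, -0.004, 0.135]
ft_force: [-0.1, 0.6, -0.5]
gripper_width: 0.999
```

```bash
python3 - <<'E'
from h import *
import cv2
from cell import read_camera
print(rel([.499,-.187,.004],.13))
im=read_camera("scene")[150:330,180:420,::-1]
cv2.imwrite("pics/s3.png",cv2.resize(im,None,fx=3.3,fy=3.3,interpolation=cv2.INTER_CUBIC))
E
```

```text
(array([ -2.1, -30.9,   4.2]), array([ 0.002, -0.004,  0.005]))
```

View pics/s3.png

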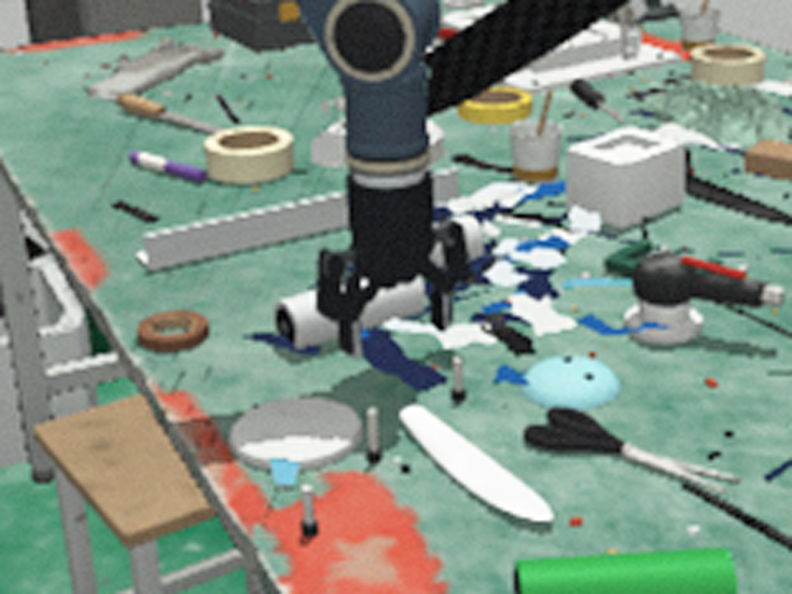

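apply_moves --commands '[[[-4,-2,4,0,0,0,0],[-8,-6,5,0,0,0,0],[-8,-12,5,0,0,0,0],[-8,-18,5,0,0,0,0],[-8,-24,5,0,0,0,0]]]'

```text
t: 3.42
ee_pos: [0.4946, -0.1942, 0.0043]
ee_rot: [3.139, -0.006, 0.135]
ft_force: [0.9, 0.1, 0.4]
gripper_width: 1.006
```

apply_moves --commands '[[[0,-5,0,0,0,0,0],[0,-10,0,0,0,0,0],[0,-16,0,0,0,0,0],[0,-22,0,0,0,0,0],[0,-28,0,0,0,0,0]]]'

```text
t: 3.83
ee_pos: [0.491, -0.1665, 0.0044]
ee_rot: [3.138, -0.006, 0.135]
ft_force: [0.5, -1.6, 1.0]
gripper_width: 1.001
```

```bash
python3 - <<'E'
from h import *
import cv2
from cell import read_camera
print(sensors.get_obs()['ee_pos'])
im=read_camera("scene")[150:330,180:420,::-1]
cv2.imwrite("pics/s4.png",cv2.resize(im,None,fx=3.3,fy=3.3,interpolation=cv2.INTER_CUBIC))
im=read_camera("top")[170:340,150:350,::-1]
cv2.imwrite("pics/t4.png",cv2.resize(im,None,fx=3.5,fy=3.5,interpolation=cv2.INTER_CUBIC))
E
```

```text
[ 0.49102243 -0.16650184  0.00442716]
```

View pics/s4.png

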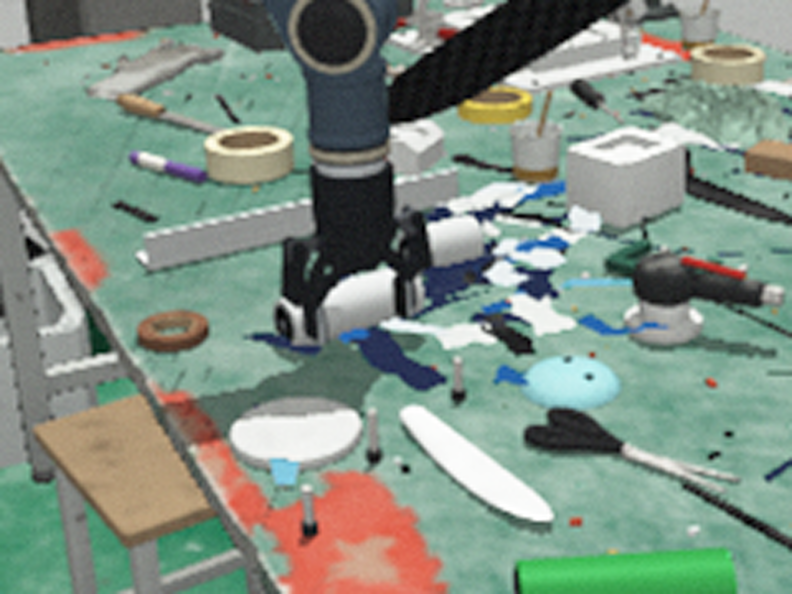

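View pics/t4.png

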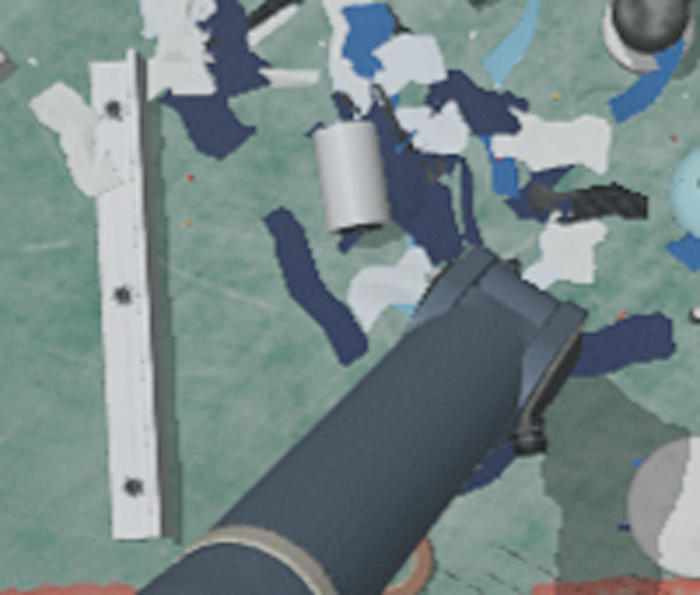

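Both fingers are touching the tube, near its two ends, with the short one well clear. I'll roll it on slowly.

apply_moves --commands '[[[0,-6,0,0,0,0,0],[0,-13,0,0,0,0,0],[0,-20,0,0,0,0,0],[0,-27,0,0,0,0,0],[0,-34,0,0,0,0,0]]]'

```text
t: 4.35
ee_pos: [0.4858, -0.1304, 0.0041]
ee_rot: [3.141, -0.005, 0.136]
ft_force: [0.4, 0.2, 0.5]
gripper_width: 1.0
```

apply_moves --commands '[[[0,-7,0,0,0,0,0],[0,-14,0,0,0,0.005,0],[0,-21,0,0,0,0.01,0],[0,-28,0,0,0,0.015,0],[0,-35,0,0,0,0.015,0]]]'

```text
t: 4.77
ee_pos: [0.4809, -0.095, 0.004]
ee_rot: [3.141, -0.005, 0.121]
ft_force: [0.4, -0.4, -0.1]
gripper_width: 1.002
```

```bash
python3 - <<'E'
from h import *
import cv2
from cell import read_camera
o=sensors.get_obs();print(o['ee_pos'],o['ee_rot'])
im=read_camera("scene")[150:330,180:420,::-1]
cv2.imwrite("pics/s5.png",cv2.resize(im,None,fx=3.3,fy=3.3,interpolation=cv2.INTER_CUBIC))
im=read_camera("top")[170:340,150:350,::-1]
cv2.imwrite("pics/t5.png",cv2.resize(im,None,fx=3.5,fy=3.5,interpolation=cv2.INTER_CUBIC))
E
```

```text
[ 0.48092516 -0.09496741  0.00397863] [ 3.14064473 -0.00496122  0.12116957]
```

View pics/s5.png

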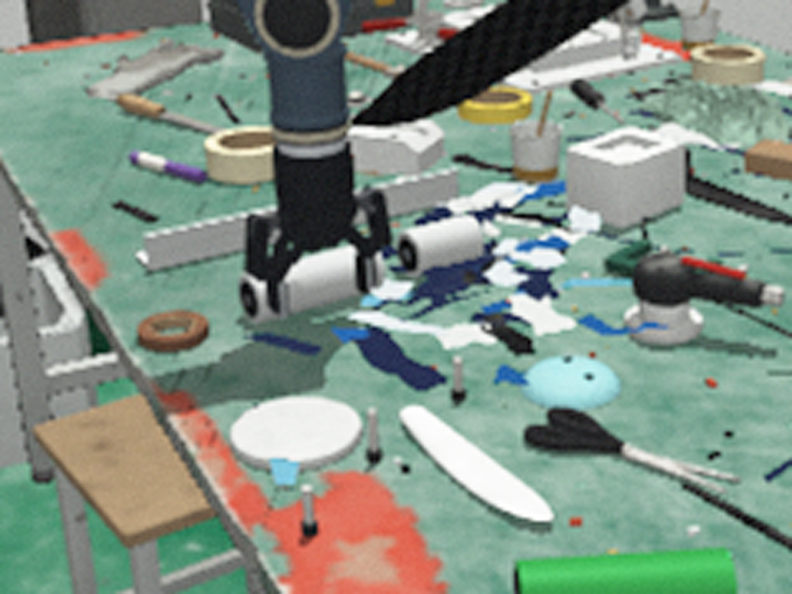

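View pics/t5.png

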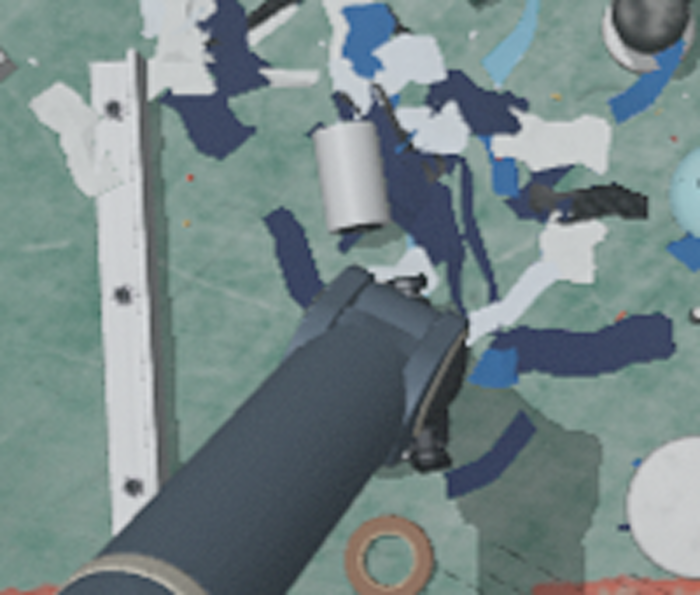

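apply_moves --commands '[[[0,-7,0,0,0,0.005,0],[0,-14,0,0,0,0.01,0],[0,-21,0,0,0,0.015,0],[0,-28,0,0,0,0.02,0],[0,-35,0,0,0,0.02,0]]]'

```text
t: 5.28
ee_pos: [0.4764, -0.0586, 0.0039]
ee_rot: [-3.141, -0.004, 0.103]
ft_force: [0.2, 0.7, -0.2]
gripper_width: 1.0
```

apply_moves --commands '[[[0,-7,0,0,0,0.005,0],[0,-14,0,0,0,0.01,0],[0,-21,0,0,0,0.015,0],[0,-28,0,0,0,0.02,0],[0,-35,0,0,0,0.02,0]]]'

```text
t: 5.7
ee_pos: [0.4727, -0.023, 0.0039]
ee_rot: [-3.141, -0.004, 0.083]
ft_force: [0.5, -1.0, 0.6]
gripper_width: 1.002
```

apply_moves --commands '[[[0,-7,0,0,0,0.0,0],[0,-14,0,0,0,0.0,0],[0,-21,0,0,0,0.0,0],[0,-28,0,0,0,0.0,0],[0,-35,0,0,0,0.0,0]]]'

```text
t: 6.12
ee_pos: [0.4698, 0.0125, 0.0039]
ee_rot: [-3.141, -0.004, 0.083]
ft_force: [-0.2, -0.4, 1.2]
gripper_width: 0.999
```

```bash
python3 - <<'E'
from h import *
import cv2
from cell import read_camera
o=sensors.get_obs();print(o['ee_pos'],o['ee_rot'])
im=read_camera("scene")[150:330,180:420,::-1]
cv2.imwrite("pics/s6.png",cv2.resize(im,None,fx=3.3,fy=3.3,interpolation=cv2.INTER_CUBIC))
im=read_camera("top")[170:340,150:350,::-1]
cv2.imwrite("pics/t6.png",cv2.resize(im,None,fx=3.5,fy=3.5,interpolation=cv2.INTER_CUBIC))
E
```

```text
[0.4697602  0.01251442 0.00389822] [-3.14138902 -0.00443879  0.08281386]
```

View pics/s6.png

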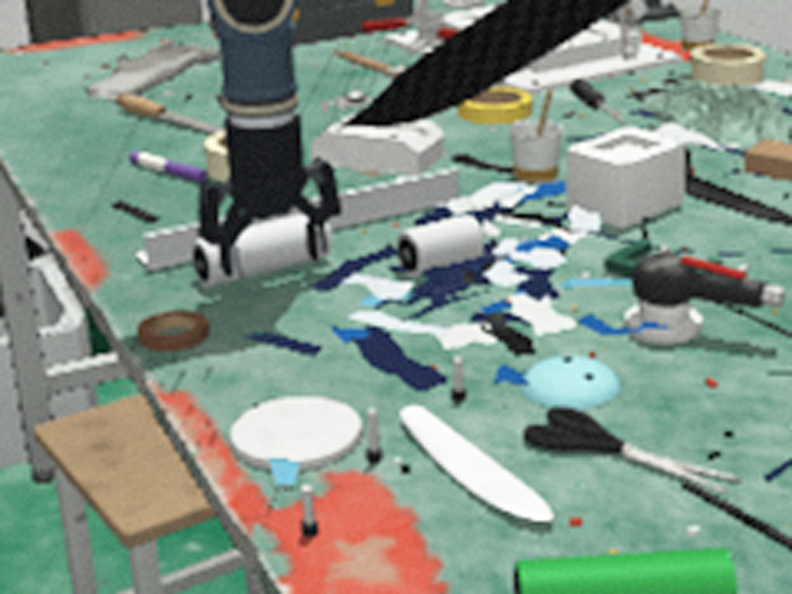

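View pics/t6.png

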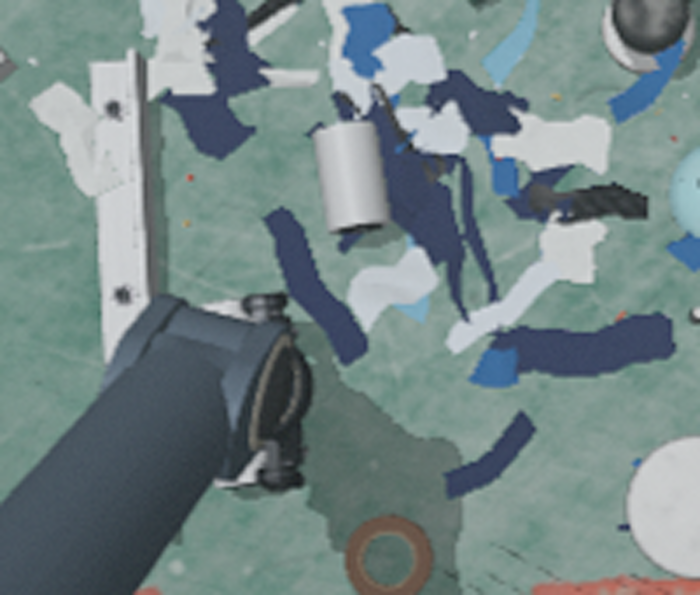

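apply_moves --commands '[[[0,-5,0,0,0,0.005,0],[0,-10,0,0,0,0.01,0],[0,-15,0,0,0,0.015,0],[0,-20,0,0,0,0.02,0],[0,-25,0,0,0,0.02,0]]]'

```text
t: 6.63
ee_pos: [0.4675, 0.0388, 0.0038]
ee_rot: [-3.141, -0.004, 0.065]
ft_force: [-0.1, 0.4, -0.9]
gripper_width: 1.001
```

apply_moves --commands '[[[0,-2,0,0,0,0,0],[0,-4,0,0,0,0,0],[0,-6,0,0,0,0,0],[0,-8,0,0,0,0,0],[0,-10,0,0,0,0,0]]]'

```text
t: 7.05
ee_pos: [0.4668, 0.0482, 0.0039]
ee_rot: [-3.141, -0.004, 0.065]
ft_force: [-0.7, -3.0, 1.1]
gripper_width: 1.001
```

```bash
python3 - <<'E'
from h import *
import cv2
from cell import read_camera
o=sensors.get_obs();print(o['ee_pos'],o['ee_rot'],o['ft_force'])
im=read_camera("scene")[200:270,210:320,::-1]
cv2.imwrite("pics/s7.png",cv2.resize(im,None,fx=7,fy=7,interpolation=cv2.INTER_CUBIC))
E
```

```text
[0.46684119 0.04822819 0.00387721] [-3.14141352 -0.00409493  0.06452344] [-0.69703257 -3.04850992  1.05898665]
```

View pics/s7.png

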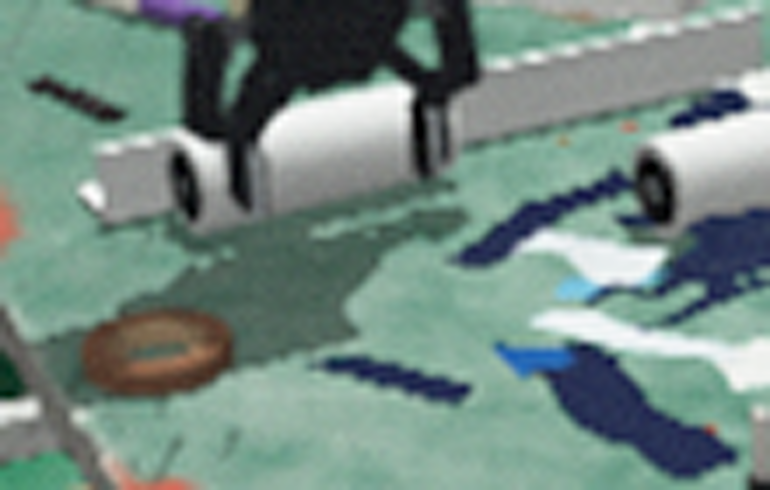

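Force is building (-3 N), so it has probably touched. I'll nudge 1–2 mm more to confirm.

apply_moves --commands '[[[0,-1,0,0,0,0,0],[0,-2,0,0,0,0,0],[0,-2,0,0,0,0,0]]]'

```text
t: 7.35
ee_pos: [0.4665, 0.0503, 0.0038]
ee_rot: [-3.141, -0.004, 0.065]
ft_force: [-0.2, -2.6, 1.4]
gripper_width: 0.999
```

apply_moves --commands '[[[0,-1,0,0,0,0,0],[0,-2,0,0,0,0,0],[0,-2,0,0,0,0,0]]]'

```text
t: 7.6
ee_pos: [0.4663, 0.0524, 0.0038]
ee_rot: [-3.141, -0.004, 0.065]
ft_force: [-0.7, -2.1, 1.5]
gripper_width: 1.001
```

apply_moves --commands '[[[0,-1,0,0,0,0,0],[0,-2,0,0,0,0,0],[0,-2,0,0,0,0,0]]]'

```text
t: 7.85
ee_pos: [0.4661, 0.0543, 0.0038]
ee_rot: [-3.142, -0.003, 0.064]
ft_force: [-0.5, -2.8, 1.8]
gripper_width: 1.003
```

apply_moves --commands '[[[0,-1,0,0,0,0,0],[0,-2,0,0,0,0,0],[0,-3,0,0,0,0,0],[0,-3,0,0,0,0,0]]]'

```text
t: 8.18
ee_pos: [0.466, 0.0545, 0.0039]
ee_rot: [3.139, -0.004, 0.062]
ft_force: [0.2, -9.6, 3.4]
gripper_width: 1.003
```

```bash
python3 - <<'E'
from h import *
import cv2
from cell import read_camera
o=sensors.get_obs();print(o['ee_pos'],o['ee_rot'],o['ft_force'])
im=read_camera("scene")[200:270,210:320,::-1]
cv2.imwrite("pics/s8.png",cv2.resize(im,None,fx=7,fy=7,interpolation=cv2.INTER_CUBIC))
im=read_camera("top")[220:340,150:290,::-1]
cv2.imwrite("pics/t8.png",cv2.resize(im,None,fx=5,fy=5,interpolation=cv2.INTER_CUBIC))
E
```

```text
[0.46596024 0.05452325 0.00389143] [ 3.13863209 -0.00390799  0.06192492] [ 0.24210098 -9.56718048  3.42269576]
```

View pics/s8.png

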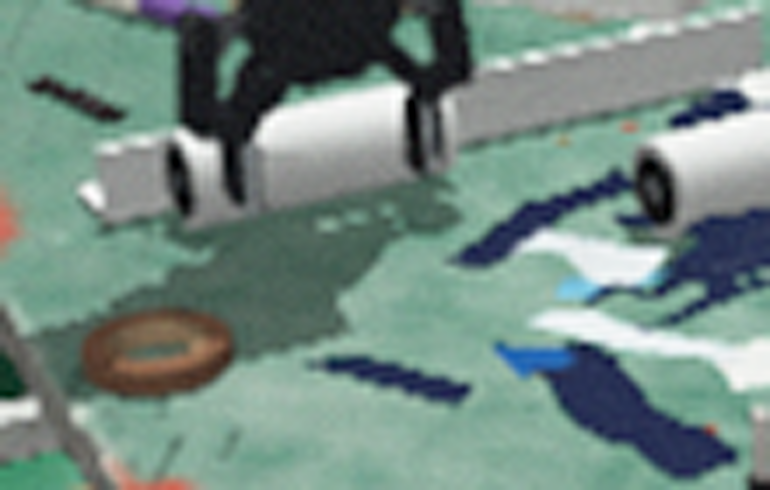

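View pics/t8.png

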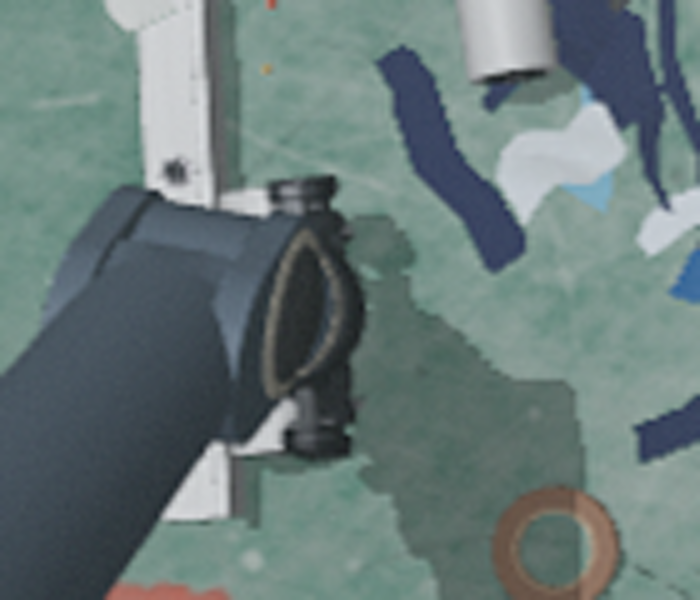

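It is hard against the stop (-9.6 N, hand stalled). I'll back off straight, then raise.

apply_moves --commands '[[[0,2,0,0,0,0,0],[0,6,0,0,0,0,0],[0,14,0,0,0,0,0],[0,28,0,0,0,0,0],[0,45,0,0,0,0,0]]]'

```text
t: 8.7
ee_pos: [0.469, 0.0105, 0.0039]
ee_rot: [3.14, -0.004, 0.065]
ft_force: [-0.0, -0.3, -0.5]
gripper_width: 1.003
```

apply_moves --commands '[[[0,20,0,0,0,0,0],[0,25,-30,0,0,0,0],[0,25,-70,0,0,0,0],[0,25,-110,0,0,0,0],[0,25,-150,0,0,0,0]]]'

```text
t: 9.12
ee_pos: [0.4695, -0.0147, 0.1554]
ee_rot: [3.14, -0.003, 0.064]
ft_force: [1.5, 1.0, 0.6]
gripper_width: 0.995
```

apply_moves --commands '[[[30,40,-30,0,0,0,0],[60,80,-60,0,0,0,0],[80,110,-80,0,0,0,0],[90,140,-90,0,0,0,0],[90,160,-90,0,0,0,0]]]'

```text
t: 9.53
ee_pos: [0.5723, -0.1675, 0.2482]
ee_rot: [3.141, -0.008, 0.069]
ft_force: [0.6, 1.2, 0.6]
gripper_width: 1.002
```

```bash
python3 - <<'E'
from h import *
import cv2
from cell import read_camera
im=read_camera("scene")[180:290,200:400,::-1]
cv2.imwrite("pics/s9.png",cv2.resize(im,None,fx=4,fy=4,interpolation=cv2.INTER_CUBIC))
im=read_camera("top")[170:340,150:350,::-1]
cv2.imwrite("pics/t9.png",cv2.resize(im,None,fx=3.5,fy=3.5,interpolation=cv2.INTER_CUBIC))
E
```

```text
(no output)
```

View pics/s9.png

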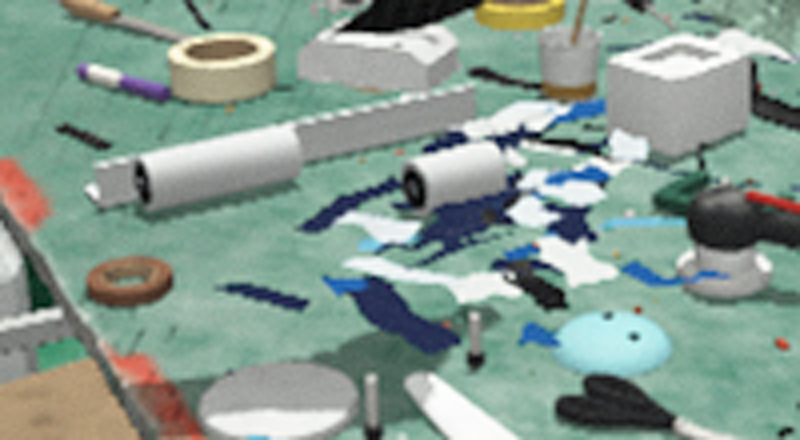

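View pics/t9.png

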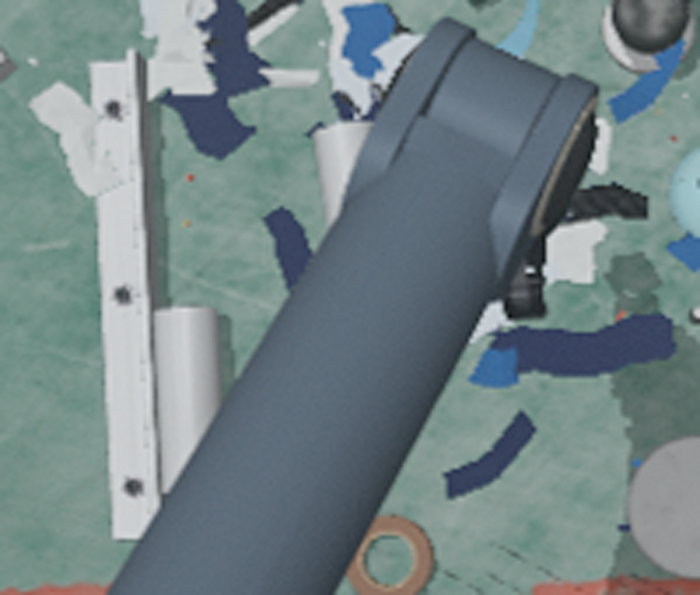

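```bash
python3 - <<'E'
from h import *
np.set_printoptions(precision=4,suppress=True)
n=ray("scene",143/4+200,185/4+180,.025)
f=(ray("top",156/3.5+150,309/3.5+170,.025)+ray("top",217/3.5+150,307/3.5+170,.025))/2
a=np.array([.358,.105]);b=np.array([.737,.1285]);m=(a+b)/2;u=(b-a)/np.linalg.norm(b-a);v=np.array([-u[1],u[0]])
c=(n+f)[:2]/2-m
print(n,f,"stop frame",c@u,c@v,"angle",np.degrees(np.arctan2((f-n)[1],(f-n)[0])-np.arctan2(u[1],u[0])), np.linalg.norm(f-n))
print("short near",ray("scene",415/4+200,185/4+180,.025))
E
```

```text
[0.3941 0.0779 0.025 ] [0.5335 0.091  0.025 ] stop frame -0.08554266274549555 -0.02704433891635169 angle 1.845874691791211 0.13996672331636853
short near [ 0.5984 -0.039   0.025 ]
```

The long mandrel is at x = -86 mm and y = -27 mm in the stop frame, about 2° off parallel. The short one hasn't moved. Handing in.

```bash
python3 - <<'E'
from cell import close_job
print(close_job())
E
```

```text
the job is handed in; nothing more can be done
None
```

I rolled the longer mandrel about 0.22 m along the table with the backs of the open fingers, at under 0.1 m/s, until it stopped against the stop face. The push force then rose to 9.6 N and the hand stalled. I backed the hand off, raised it clear and handed the job in at about 9.6 s; it reported no verdict.

- **Longer mandrel:** in the last pictures its centre is at about x = -86 mm, y = -27 mm in the stop's frame, about 2° from parallel. A y of -25 mm would be exact contact, and the limits are -37 to -15 mm.
- **Shorter mandrel:** in the scene view its near end measures the same as at the start. In the last top view the arm partly hid it.
- **Not measured directly:** I did not measure the mandrel's turn angle. That it rolled rather than slid rests on the push forces staying at no more than about 3 N until it met the stop, which would not rule out sliding on their own.

No check failed or disagreed.

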